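# Zero the torque dial and set it three clicks up

## Robot

A 6-joint arm with a two-finger parallel gripper is mounted at the origin on the work surface. World frame = base frame: x ahead of the robot, y to its left, z up, the work surface at z = 0. Lengths are in m, angles in degrees, forces in N, time in s.
With the tool pointing down it reaches from about 0.25 to 0.725 m from the base axis. Payload 9.7 kg.
Tool frame: the origin (TCP) lies between the finger pads; the fingertips stand 25 mm ahead of it and the grasp point (between the pads) lies 6 mm ahead of it; z points along the fingers, y is the line along which they close (so a half turn about z gives the same grasp; the last joint's range is limited). The gripper opens to 85 mm and grips with 20 to 120 N. Pads are 22 mm wide; open, the fingers measure 114 mm over their backs; the gripper's body (76 mm by 85 mm) begins 54 mm behind the grasp point. The pads swing forward as they close: fully open they stand 13 mm farther back than shut.
Start: joints at [69.099, 4.979, 10.078, 95.1, 0, 90], TCP at [0.196, 0.514, 0.256] pointing down, gripper open.
Joint ranges: [-179.16, 179.16], [-48.56, 103.87], [-65.8, 70.77], [-126.05, 130.52], [-82.76, 87.17], [-180, 180]. Speed limits (degrees/s): [127.2, 127.2, 147.25, 180, 180, 180].

## Interface

Orientations are given as [roll, pitch, yaw] about the fixed x, y, z axes, in that order (R = Rz(yaw) Ry(pitch) Rx(roll)).
In Python, from workcell import bot gives the robot as it stands.
- The arm moves only by the shell command python3 drive.py 'ROWS' [FORCE]. ROWS is 1 to 5 rows, one to a line, with the numbers parted by spaces; each row has 5 numbers: dx, dy, dz in parts of the range, where 1.0 means 300 mm, then a turn about the tool's z in a scale on which 1.0 is 180 degrees, then the finger opening in m; each row is the pose to reach, as a shift and turn from the pose commanded when the command began, along the tool's axes at that moment; what a row does not reach only later rows make up. A row lasts 1/12 s, in which the tool goes at most 0.0417 m and 7.16 degrees, less where a joint would pass 70% of its speed; a pose out of reach is approached as far as the arm can. The fingers move at their own pace and stop on an object; FORCE is the grip in N (left out, the last holds). Time passes only in rows, so rows that do not move let the fingers close. It prints the time, the measured TCP pose, the force, the opening and the grip force at its end. Shift and turn numbers lie between -1 and 1, and a call with a number outside is refused. Input that does not fit is refused with a message, and nothing moves.
- bot.get_obs(): the state, without advancing time (a new reading comes with each control period).
- bot.camera(name): name is "side" or "top"; returns the picture (384x512x3 uint8, blue, green, red); there is no depth.
- bot.camera_info(name): a dict with "mtx" (3x3 intrinsics, pixels), "extrinsics" (4x4, takes a point from camera to world coordinates). Camera axes: x right, y down, z forward; pixel columns grow to the right and rows downward; lengths in m; the calibration is good to about 2 mm. A picture is of the moment at which its call begins. camera_info takes no time and is no camera call.
- bot.job_done(): hands the job in; it is judged then, once.
The state is a dict: "time": time; "q": joint angles; "qd": joint speeds; "joint_efforts": joint torques, N m; "ee_pos": TCP position; "tcp_rot": TCP orientation; "wrist_force": force on the tool from outside, world axes, zero at the start; "torque": the same for the moment, N m; "opening": finger opening in m; "grasp_force": force on a finger pad.
Only numpy, scipy, OpenCV 4.12 (cv2) and the standard library are available. Lean on these libraries where they do the work, as an engineer would, in place of code of your own. Each camera call takes 0.05 s, during which the arm holds its last target. There are 200 camera calls.

## Task

Reset the screwdriver torque controller (the larger of the two metal boxes) before the next phone is closed up: turn its bar-shaped dial anticlockwise all the way to its stop, then turn it back clockwise three clicks, that is three marks on its scale from the stop, and let go. Do not touch the small lamp dimmer box, and leave the phone housing lying where it is.

Things in the scene. Friction and masses are not known exactly. Their poses are not given: they have to be found in the camera images.
- dial (a joint): angle of the torque dial, rad: 0 at the anticlockwise stop, growing clockwise seen from above to 1.396 (80 deg) at the other stop. A click is 20 deg (0.349 rad), so three clicks from the stop are 1.047. Clicks are marked on the scale (5 marks on the box top, the longer one at the stop), not felt: it turns smoothly with light friction (0.04 N m), stays where left.
- dial_grip (a point): point on the dial's upright axis, 78 mm above the bench; turns with the dial, z up, x along the grip bar to its end with the white line. Black dial: skirt 52 mm across, 6 mm thick, bar on it 46 long, 14 wide, 26 mm tall (top at 82 mm), centred on the larger metal box (150 x 120 x 50 mm, fixed). Scale beyond the dial; the stop mark is leftmost seen from the robot.
- dimmer: lamp dimmer, a bystander: the smaller bare metal box, 85 x 70 x 36 mm, fixed down, with a small black knob (30 mm across, reaching 54 mm above the work surface) and no scale. Origin at the centre of its underside, z up, x along its 85 mm side.
- phone: phone housing, a loose bystander: flat grey slab 148 x 72 x 9 mm lying on the work surface beyond the boxes. Origin at the centre of its underside, z up, y along its 148 mm side.

How it is judged (in metres and radians):
On the way:
1. the torque dial is turned anticlockwise to its stop (within 7 degrees) (value of joint dial below 0.12 rad), for 0.1 s.
At the end, for the whole second after the job is handed in: after having been at its anticlockwise stop, the torque dial rests three clicks (60 degrees, within 10 degrees) clockwise from the stop, and the phone housing lies within 15 mm of where it was (value of joint dial between 0.872 and 1.222 rad and velocity of joint dial between -0.05 and 0.05 rad/s and distance of phone from where it was at the start of the episode below 0.015 m); the robot touches nothing.
It fails at once if the robot touches the lamp dimmer or its knob (more than 2 N) (contact force between any of the fingers, the arm and dimmer above 2 N).
It fails at once if the phone housing is pushed more than 15 mm (distance of phone from where it was at the start of the episode above 0.015 m).
It also fails if it takes over 35 s, if anything falls off the work surface, if the arm or the gripper's body presses on something with over 40 N, if the wrist force passes 120 N, or if a joint passes its speed limit or range.

## Working session

There is one attempt and no reset: what is moved stays moved. The work goes in short steps, Python scripts to look and compute and a shell command to move; the robot and the scene stay as the last step left them, time stands still between calls to the robot, and variables do not carry over. Pictures are saved under pics/ and viewed, at most 10 in all, crops included, and the job is handed in when it is done.

```bash
ls; mkdir -p pics; python3 - <<'E'
from workcell import bot
import cv2
for n in("top","side"):
    cv2.imwrite(f"pics/{n}0.png",bot.camera(n)); i=bot.camera_info(n); print(n,i["mtx"],i["extrinsics"])
o=bot.get_obs();print(o["time"],o["ee_pos"],o["tcp_rot"])
E
```

```text
drive.py
pics
workcell.py
top [[364.14781624   0.         257.83941817]
 [  0.         364.14781624 191.73383069]
 [  0.           0.           1.        ]] [[-0.02602109 -0.9923725   0.12049781  0.52342738]
 [-0.99959606  0.02445155 -0.01448598 -0.0044449 ]
 [ 0.01142913 -0.12082608 -0.9926079   0.85458718]
 [ 0.          0.          0.          1.        ]]
side [[441.57232222   0.         258.12808516]
 [  0.         441.57232222 187.30889746]
 [  0.           0.           1.        ]] [[-0.96153439 -0.21354766  0.17276868  0.47894232]
 [-0.27410901  0.70526176 -0.65381198  0.54666324]
 [ 0.01777288 -0.67602016 -0.73666877  0.70488072]
 [ 0.          0.          0.          1.        ]]
0.1 [0.19616808 0.51364156 0.25564578] [-1.79930789e+02 -4.26919364e-05  1.59097257e+02]
```

View pics/top0.png

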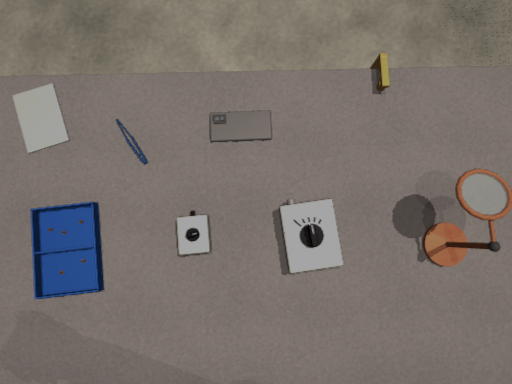

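View pics/side0.png

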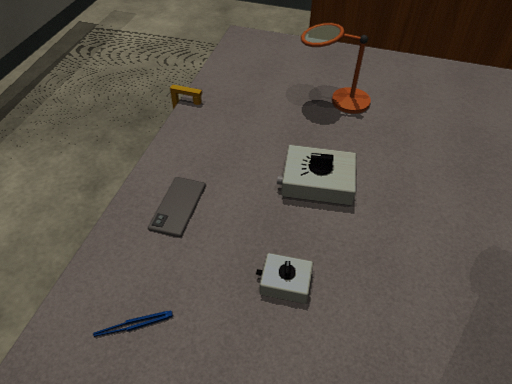

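The top view shows the large box around (311,236) with its dial at (312,236) and the marks above it. The dimmer is at (193,235) and the phone at (240,126). In the side view the dial is at (320,165). Next I'll measure the dial.

```bash
cat > h.py <<'E'
import numpy as np,cv2
from workcell import bot
def ray(n,px,z):
    i=bot.camera_info(n);E=np.array(i["extrinsics"]);d=E[:3,:3]@np.linalg.solve(np.array(i["mtx"]),[*px,1])
    return E[:3,3]+d*(z-E[2,3])/d[2]
E
python3 - <<'E'
from h import *
for n,(x0,y0,x1,y1),c in(("top",(275,192,350,280),(311,236)),("side",(270,140,365,215),(320,165))):
    im=cv2.imread(f"pics/{n}0.png"); cr=im[y0:y1,x0:x1]
    cv2.imwrite(f"pics/{n}crop.png",cv2.resize(cr,None,fx=6,fy=6,interpolation=cv2.INTER_CUBIC))
    g=cv2.cvtColor(im,cv2.COLOR_BGR2GRAY)
    m=np.zeros_like(g);m[y0:y1,x0:x1]=(g[y0:y1,x0:x1]<60)
    k,l,s,ce=cv2.connectedComponentsWithStats(m)
    for j in range(1,k):
        if s[j][4]>2: print(n,s[j],ce[j].round(1),ray(n,ce[j],.05).round(4),ray(n,ce[j],.06).round(4))
for p in((282,203),(332,199),(342,264),(290,273)):print(ray("top",p,.05))
for p in((177,217),(207,215),(210,253),(180,255)):print("dim",ray("top",p,.036))
E
```

```text
top [279 209   1   4   4] [279.  210.5] [ 0.5781 -0.0619  0.05  ] [ 0.5774 -0.0612  0.06  ]
top [280 215   1   5   5] [280. 217.] [ 0.5637 -0.0637  0.05  ] [ 0.5632 -0.0629  0.06  ]
top [281 222   1   4   4] [281.  223.5] [ 0.5493 -0.0654  0.05  ] [ 0.549  -0.0646  0.06  ]
top [300 225  23  22 372] [311.3 235.9] [ 0.5205 -0.131   0.05  ] [ 0.5205 -0.1295  0.06  ]
top [281 228   3  11  13] [282.3 232.7] [ 0.5291 -0.0676  0.05  ] [ 0.5291 -0.0668  0.06  ]
top [284 241   1   5   5] [284. 243.] [ 0.5066 -0.0705  0.05  ] [ 0.5068 -0.0697  0.06  ]
top [285 247   1   6   6] [285.  249.5] [ 0.4925 -0.0722  0.05  ] [ 0.4929 -0.0714  0.06  ]
top [285 254   4  17  18] [286.8 261.6] [ 0.4665 -0.0752  0.05  ] [ 0.4672 -0.0743  0.06  ]
side [312 153   5   1   5] [314. 153.] [ 0.544  -0.1672  0.05  ] [ 0.543  -0.1563  0.06  ]
side [307 154  26  22 445] [321.  163.9] [ 0.5233 -0.1382  0.05  ] [ 0.5226 -0.1277  0.06  ]
side [304 160   3   2   4] [305.2 160.2] [ 0.5576 -0.1393  0.05  ] [ 0.5564 -0.1288  0.06  ]
side [302 164   4   1   4] [303.5 164. ] [ 0.5588 -0.127   0.05  ] [ 0.5576 -0.1167  0.06  ]
side [302 168   4   1   4] [303.5 168. ] [ 0.5563 -0.1152  0.05  ] [ 0.5551 -0.1051  0.06  ]
side [301 172   7   3   9] [304.3 172.9] [ 0.5516 -0.1016  0.05  ] [ 0.5505 -0.0917  0.06  ]
side [ 277  181   78   32 1521] [316.7 197.7] [ 0.5141 -0.0413  0.05  ] [ 0.5135 -0.0323  0.06  ]
[ 0.59460051 -0.06913832  0.05      ]
[ 0.60074752 -0.18078857  0.05      ]
[ 0.45799736 -0.19541121  0.05      ]
[ 0.44185497 -0.08131308  0.05      ]
dim [0.57026477 0.16613375 0.036     ]
dim [0.5730414  0.09901538 0.036     ]
dim [0.48869219 0.09315284 0.036     ]
dim [0.48608301 0.15945379 0.036     ]
```

View pics/topcrop.png

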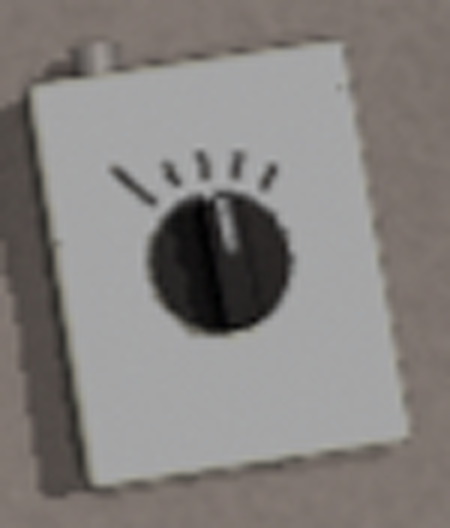

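View pics/sidecrop.png

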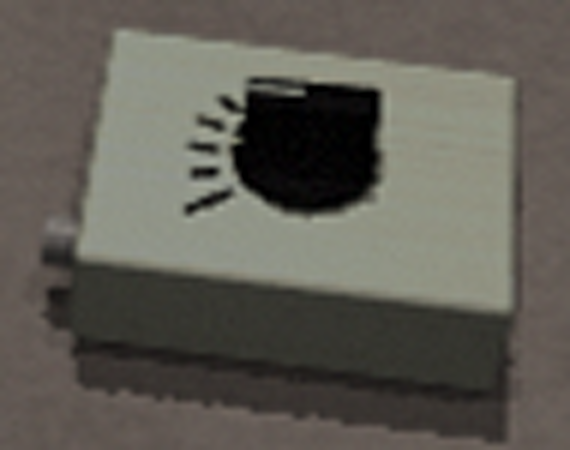

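The rows are not in the units I measure in: shifts go in shares of 300 mm and turns go in shares of 180 degrees. I convert before sending: 14 degrees / 180 = 0.0778.

```bash
python3 - <<'E'
from h import *
c=np.array([.522,-.131,0])
f=lambda a,z:ray("top",(275+a[0]/6-.4,192+a[1]/6-.4),z)
ang=lambda v:np.degrees(np.arctan2(v[1],v[0])).round(1)
for p in((115,168),(153,204),(172,172),(204,164),(237,164),(270,176)):
    w=f(p,.05);print("mark",w.round(4),ang(w-c))
a,b=f((222,197),.082),f((235,248),.082);print("white",a.round(4),b.round(4),ang(a-b))
# skirt circle extents
for p in((150,262),(292,262),(221,190),(221,334)):print("skirt",f(p,.056).round(4))
# side: bar top ends
g=lambda a,z:ray("side",(270+a[0]/6-.4,140+a[1]/6-.4),z)
for p in((248,80),(380,88),(248,93),(304,93)):print("side bar",g(p,.082).round(4))
E
python3 drive.py '0 0 0 0 0.085
0 0 0 0.0389 0.085
0 0 0 0.0778 0.085'; python3 -c "
from workcell import bot;o=bot.get_obs();print(o['q'],o['tcp_rot'],o['opening'])"
```

```text
mark [ 0.5572 -0.0939  0.05  ] 46.5
mark [ 0.5436 -0.1073  0.05  ] 47.5
mark [ 0.5552 -0.1148  0.05  ] 26.0
mark [ 0.5578 -0.1267  0.05  ] 6.8
mark [ 0.5575 -0.1389  0.05  ] -12.6
mark [ 0.5528 -0.1509  0.05  ] -32.8
white [ 0.5447 -0.1277  0.082 ] [ 0.5267 -0.1315  0.082 ] 11.9
skirt [ 0.5225 -0.1046  0.056 ]
skirt [ 0.5212 -0.1563  0.056 ]
skirt [ 0.5479 -0.1316  0.056 ]
skirt [ 0.496  -0.1294  0.056 ]
side bar [ 0.5469 -0.1306  0.082 ]
side bar [ 0.5025 -0.14    0.082 ]
side bar [ 0.5456 -0.1242  0.082 ]
side bar [ 0.5272 -0.1299  0.082 ]
time: 0.35
ee_pos: [0.1962, 0.5137, 0.256]
tcp_rot: [-180.0, 0.0, 144.8]
wrist_force: [-0.2, 0.0, 0.6]
opening: 0.0849
grasp_force: 0.0
[ 6.90979939e+01  4.99274240e+00  1.00630972e+01  9.51001952e+01
 -7.24396304e-04  1.04296646e+02] [-1.79971263e+02  8.07080886e-03  1.44801350e+02] 0.08487650618257611
```

The two views agree that the dial is at about (0.522, -0.130). The bar points to 12°, the stop is at about 46° and click 3 is at about -14°. I'll go above it, keeping the orientation.

Converted, -0.182 m / 0.3 = -0.6067, -0.146 m / 0.3 = -0.4867.

```bash
python3 drive.py '-0.12 -0.065 0 0 0.085
-0.2433 -0.13 0 0 0.085
-0.3633 -0.195 0 0 0.085
-0.4867 -0.26 0 0 0.085
-0.6067 -0.325 0 0 0.085'|sed -n 2,3p
python3 drive.py '-0.12 -0.065 0 0 0.085
-0.2433 -0.13 0 0 0.085
-0.3633 -0.195 0 0 0.085
-0.4867 -0.26 0 0 0.085
-0.6067 -0.325 0 0 0.085'|sed -n 2,3p
python3 drive.py '-0.12 -0.065 0 0 0.085
-0.2433 -0.13 0 0 0.085
-0.3633 -0.195 0 0 0.085
-0.4867 -0.26 0 0 0.085
-0.6067 -0.325 0 0 0.085'|sed -n 2,3p
python3 drive.py '-0.12 -0.065 0 0 0.085
-0.2333 -0.1267 0 0 0.085
-0.2983 -0.16 0 0 0.085
-0.2983 -0.16 0 0 0.085'
```

```text
ee_pos: [0.2899, 0.328, 0.2561]
tcp_rot: [-180.0, 0.0, 145.1]
ee_pos: [0.3835, 0.1436, 0.2564]
tcp_rot: [180.0, 0.0, 145.1]
ee_pos: [0.4771, -0.0407, 0.2563]
tcp_rot: [180.0, 0.0, 145.1]
time: 1.93
ee_pos: [0.5237, -0.1327, 0.2548]
tcp_rot: [-179.9, -0.1, 144.9]
wrist_force: [0.4, 0.6, 0.2]
opening: 0.0849
grasp_force: 0.0
```

Converted, 0.07 m / 0.3 = 0.2333, 0.06 m / 0.3 = 0.2, -35 degrees / 180 = -0.1944.

```bash
python3 drive.py '0 0 0.0667 -0.0389 0.085
0 0 0.1333 -0.0778 0.085
0 0 0.2 -0.1167 0.085
0 0 0.2333 -0.1556 0.085
0 0 0.2333 -0.1944 0.085'|sed -n 2,3p
python3 drive.py '0 0 0 -0.0389 0.07
0 0 0 -0.0667 0.06
0 0 0 -0.0667 0.05
0 0 0 -0.0667 0.05
0 0 0 -0.0667 0.05'
python3 - <<'E'
from h import *
im=bot.camera("side");cv2.imwrite("pics/s1.png",cv2.resize(im[80:260,220:420],None,fx=3,fy=3))
o=bot.get_obs();print(o["ee_pos"],o["tcp_rot"],o["q"])
E
```

```text
ee_pos: [0.5213, -0.1283, 0.1833]
tcp_rot: [179.9, -0.2, -179.5]
time: 2.77
ee_pos: [0.5225, -0.1288, 0.1863]
tcp_rot: [180.0, -0.0, -168.1]
wrist_force: [0.2, -1.0, 0.1]
opening: 0.05
grasp_force: 0.0
[ 0.52252826 -0.12885934  0.18633128] [ 1.79999304e+02 -3.59722738e-04 -1.68032729e+02] [-1.38533782e+01  2.48947087e+00 -2.86934221e-01  8.72242219e+01
  4.69851409e-04 -2.58206488e+01]
```

View pics/s1.png

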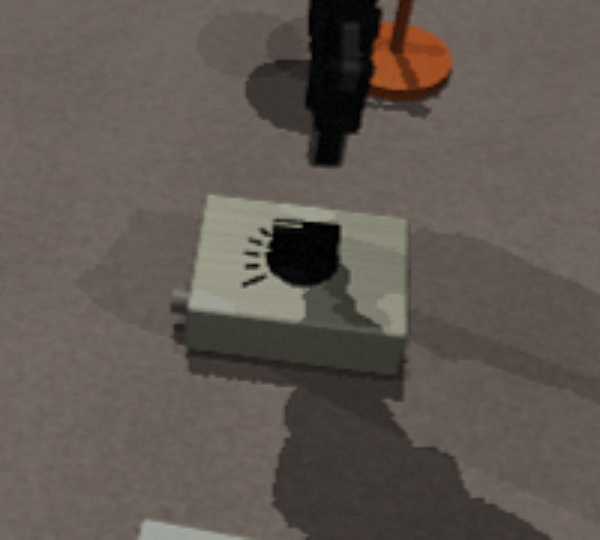

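The gripper is above the dial, lined up with the bar (dial at about (302,250) in the crop). Now I'll descend to TCP z 0.085 and close gently.

Converted, 0.1 m / 0.3 = 0.3333, 0.085 m / 0.3 = 0.2833.

```bash
python3 drive.py '0 -0.005 0.1167 0 0.05
0 -0.005 0.2167 0 0.05
0 -0.005 0.2833 0 0.05
0 -0.005 0.3333 0 0.05
0 -0.005 0.3333 0 0.05' 20
python3 drive.py '0 0 0 0 0.01
0 0 0 0 0.01
0 0 0 0 0.01
0 0 0 0 0.01
0 0 0 0 0.01' 20
python3 drive.py '0 0 0 0 0.01
0 0 0 0 0.01' 20
```

```text
time: 3.23
ee_pos: [0.5211, -0.13, 0.0828]
tcp_rot: [179.9, -0.3, -168.0]
wrist_force: [0.0, -0.3, 0.4]
opening: 0.0498
grasp_force: 0.0
time: 3.65
ee_pos: [0.5237, -0.1307, 0.0879]
tcp_rot: [-179.9, 0.1, -167.9]
wrist_force: [-0.8, -0.6, 6.9]
opening: 0.0136
grasp_force: 25.5
time: 3.82
ee_pos: [0.5237, -0.1307, 0.0879]
tcp_rot: [-179.9, 0.1, -167.9]
wrist_force: [-0.6, 0.5, 6.8]
opening: 0.0134
grasp_force: 25.5
```

Converted, -0.003 m / 0.3 = -0.01, -24 degrees / 180 = -0.1333.

```bash
python3 drive.py '0 0 -0.01 0 0.01
0 0 -0.01 -0.0333 0.01
0 0 -0.01 -0.0667 0.01
0 0 -0.01 -0.1 0.01
0 0 -0.01 -0.1333 0.01'
python3 drive.py '0 0 0 -0.0222 0.01
0 0 0 -0.0444 0.01
0 0 0 -0.0556 0.01
0 0 0 -0.0556 0.01'
python3 -c "
from workcell import bot;print(bot.get_obs()['torque'])"
```

```text
time: 4.23
ee_pos: [0.523, -0.1304, 0.0886]
tcp_rot: [180.0, 0.0, -143.6]
wrist_force: [3.3, -0.0, -8.5]
opening: 0.0134
grasp_force: 22.6
time: 4.57
ee_pos: [0.5229, -0.1302, 0.0886]
tcp_rot: [180.0, 0.0, -133.8]
wrist_force: [3.9, 0.9, -10.1]
opening: 0.0135
grasp_force: 22.5
[ 0.17253496 -0.75449835  0.10008158]
```

Converted, 0.0015 m / 0.3 = 0.005, -2 degrees / 180 = -0.0111.

```bash
for i in 1 ; do python3 drive.py '0 0 0.005 -0.0111 0.01
0 0 0.005 -0.0111 0.01' >/dev/null; python3 -c "
from workcell import bot;o=bot.get_obs();print(o['time'],o['torque'],o['tcp_rot'],o['wrist_force'])"; done
python3 drive.py '0 0 0 -0.0111 0.01
0 0 0 -0.0111 0.01' >/dev/null; python3 -c "
from workcell import bot;o=bot.get_obs();print(o['torque'],o['tcp_rot'],o['wrist_force'])"
```

```text
4.7333 [ 0.59914167  0.23810188 -0.43648464] [ 1.79994423e+02  3.74612254e-02 -1.31911209e+02] [-0.9590908   3.34124276  1.97880323]
[ 0.96132313  0.18025101 -0.68578116] [-1.79995617e+02  6.82612490e-02 -1.29937927e+02] [-0.80625002  3.79797604  3.69162246]
```

The torque rose against the stop at yaw of about -133°, which matches the stop mark. Now I'll turn back 62° clockwise, which allows for some windup in the grip.

Converted, 24 degrees / 180 = 0.1333.

```bash
python3 drive.py '0 0 0 0 0.01
0 0 0 0.0333 0.01
0 0 0 0.0667 0.01
0 0 0 0.1 0.01
0 0 0 0.1333 0.01'|sed -n 3,4p
python3 drive.py '0 0 0 0.0333 0.01
0 0 0 0.0667 0.01
0 0 0 0.1 0.01
0 0 0 0.1333 0.01
0 0 0 0.1667 0.01'|sed -n 3,4p
python3 drive.py '0 0 0 0.0222 0.01
0 0 0 0.0444 0.01
0 0 0 0.0444 0.01
0 0 0 0.0444 0.01'
python3 drive.py '0 0 0 0 0.05
0 0 0 0 0.05
0 0 0 0 0.05
0 0 0 0 0.05
0 0 0 0 0.05'
python3 drive.py '0 0 -0.1 0 0.05
0 0 -0.2 0 0.05
0 0 -0.3333 0 0.05
0 0 -0.4333 0 0.05
0 0 -0.5 0 0.05'
python3 drive.py '-0.1333 0 0 0 0.05
-0.2667 0 0 0 0.05
-0.4 0 0 0 0.05
-0.5333 0 0 0 0.05
-0.5333 0 0 0 0.05'|head -2
python3 - <<'E'
from h import *
a=bot.camera("top")
cv2.imwrite("pics/t2.png",cv2.resize(a[192:280,275:350],None,fx=6,fy=6,interpolation=cv2.INTER_CUBIC))
E
```

```text
tcp_rot: [-180.0, 0.1, -154.3]
wrist_force: [-0.6, 2.0, 3.2]
tcp_rot: [-179.9, 0.1, 175.7]
wrist_force: [0.5, -1.8, 1.6]
time: 6.07
ee_pos: [0.5234, -0.1312, 0.0885]
tcp_rot: [-179.9, 0.1, 168.1]
wrist_force: [1.4, -3.3, 3.2]
opening: 0.0134
grasp_force: 24.4
time: 6.48
ee_pos: [0.5227, -0.1304, 0.0875]
tcp_rot: [180.0, -0.0, 168.1]
wrist_force: [0.2, 0.6, 0.3]
opening: 0.05
grasp_force: 0.0
time: 6.9
ee_pos: [0.5233, -0.1306, 0.2414]
tcp_rot: [-180.0, 0.2, 168.1]
wrist_force: [0.7, -0.1, -0.0]
opening: 0.0503
grasp_force: 0.0
time: 7.32
ee_pos: [0.6855, -0.1647, 0.2294]
```

View pics/t2.png

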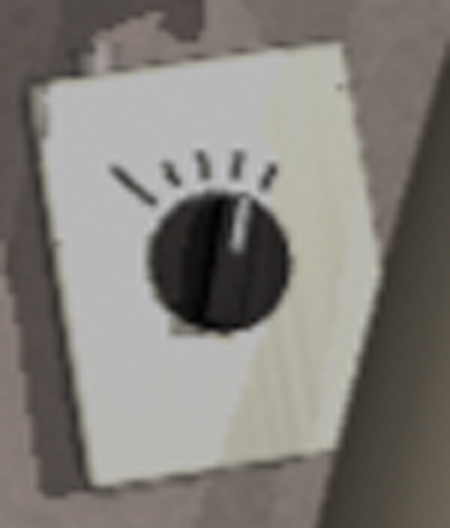

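The line now runs from (245,200) to (236,250) in the crop, pointing at the fourth mark. I'll check the angle and that the phone hasn't moved.

```bash
python3 - <<'E'
from h import *
f=lambda a:ray("top",(275+a[0]/6-.4,192+a[1]/6-.4),.082)
v=f((245,200))-f((236,250));print(np.degrees(np.arctan2(v[1],v[0])))
im=bot.camera("top");d=cv2.absdiff(im,cv2.imread("pics/top0.png"))[105:145,205:275].max(2);print(d.mean(),(d>40).sum())
b=(im[140:290,270:360].max(2)<45).astype(np.uint8)
E
```

```text
-12.808531827479932
13.843214285714286 0
```

```bash
python3 -c "
from workcell import bot;print(bot.job_done())"
```

```text
the job is handed in; nothing more can be done
None
```

I turned the torque dial to its anticlockwise stop, then back clockwise to the third click (about 59° from the stop by camera), let go and handed the job in; the dimmer was not touched and the phone shows no sign of having moved.

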